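# Slide the peg caddy past its spring catch

### The arm

A 6-joint arm with a two-finger parallel gripper is mounted at the origin on the work surface. World frame = base frame: x ahead of the robot, y to its left, z up, the work surface at z = 0. Lengths are in m, angles in rad, forces in N, time in s.
With the tool pointing down it reaches from about 0.4 to 0.925 m from the base axis. Payload 12.5 kg.
Tool frame: the origin (TCP) lies midway between the tips of the shut fingers; the grasp point (between the pads) lies 19 mm behind it; y points along the fingers, z is the direction in which the jaws open and shut, and the axes are right-handed (so a half turn about y gives the same grasp; the last joint's range is limited). The gripper opens to 95 mm and grips with 3 to 60 N. Pads are 20 mm wide; open, the fingers measure 119 mm over their backs; the gripper's body (75 mm by 180 mm) begins 59 mm behind the grasp point.
Start: joints at [-1.234, 0.491, 1.559, -0, 1.092, -0.106], TCP at [0.268, -0.565, 0.215] pointing down, gripper open.
Joint ranges: [-3.1, 3.1], [-0.84, 2.19], [0.05, 2.79], [-1.13, 4.28], [0.06, 2.93], [-2.69, 2.69]. Speed limits (rad/s): [2.22, 2.22, 2.79, 3.14, 3.14, 3.14].

### API

Orientations are given as a rotation vector (axis times angle).
In Python, from bench import get_obs, imaging, job gives the robot as it stands.
- The arm moves only by the tool send_rows, never from a script. Its argument "series" is a list that holds one entry, the list of rows, each a list of 7 numbers: the turn, a rotation vector about the tool's x, y, z in rad, then the shift along the tool's x, y, z in m, then the opening, from 0 (shut) to 1 (fully open). A call has 1 to 8 rows; each row is the pose to reach, as a shift and turn from the pose commanded when the call began, along the tool's axes at that moment; what a row does not reach only later rows make up. A row lasts 1/12 s, in which the tool goes at most 41.7 mm and 7.16 degrees, less where a joint would pass 70% of its speed; a pose out of reach is approached as far as the arm can. A call with a gripper value outside its range is refused whole. The fingers move at their own pace and stop on an object; "force" is the grip in N (left out, the last holds). Time passes only in rows, so rows that repeat a pose let the fingers close. It gives the time, the measured TCP pose, the force and the opening at its end, in the units of the state.
- get_obs(): the state, without advancing time (a new reading comes with each control period).
- imaging.camera(name): name is "side" or "top"; returns (picture, depth): 384x512x3 uint8, red, green, blue; 384x512 float32, m along the optical axis (not along the pixel's ray), 0 where there is no reading.
- imaging.camera_model(name): a dict with "vertical_fov" (degrees; the focal length in pixels is half the picture's height over the tangent of half this angle, whatever the lens; pixels are square), "cx", "cy" (the principal point, pixels), "view" (4x4, takes a point from world to camera coordinates). Camera axes: x right, y up, looking along -z (the intrinsics and any distortion apply to the point x, -y, -z); pixel columns grow to the right and rows downward; lengths in m; the calibration is good to about 2 mm. A picture is of the moment at which its call begins. camera_model takes no time and is no camera call.
- job.sign_off(): hands the job in, once; it reports no verdict.
The state is a dict: "time_s": time; "joints": joint angles; "joint_velocities": joint speeds; "tau": joint torques, N m; "position": TCP position; "orientation": TCP orientation; "ft_force": force on the tool from outside, world axes, zero at the start; "torque": the same for the moment, N m; "gripper_width": finger opening in m.
Only numpy, scipy, OpenCV 4.12 (cv2) and the standard library are available. Lean on these libraries where they do the work, as an engineer would, in place of code of your own. Each camera call takes 0.05 s, during which the arm holds its last target. There are 200 camera calls.

### The job

Press the long yellow catch bar in the track down with the fingertips and, keeping it down, push the blue peg caddy by its orange back plate along the track until it has passed the red catch tooth; then let go so that the bar springs fully up again and the tooth stands in the caddy's window, locking it. Only press and push: do not lift or tip the caddy, and leave the other things on the shelf where they are.

Things in the scene. Friction and masses are not known exactly. Their poses are not given: they have to be found in the camera images.
- track: Aluminium track fixed to the shelf, 104 mm wide; side walls 19 mm high, 80 mm opening between their inward lips, which keep the caddy captive. Origin on the shelf surface on the centre line; +y is the way the caddy must slide, z up. It runs from y = -275 mm to a 45 mm high black end stop whose face is at y = +121 mm. Never moves.
- catch (a joint): Spring catch: yellow bar (50 mm wide, 330 mm long) with a red tooth, moving together straight down. 0 = up, bar top 28 mm above the shelf; 0.014 m = hard stop, bar top at 14 mm. Press it anywhere along its length: about 3 N to start, 8 N at the bottom; it springs back when let go. The tooth blocks the caddy's front block until the bar is down by more than 8 mm.
- tooth (a point): Centre of the top of the red tooth: on the track's centre line at y = +50 mm, 14 mm long (y), standing 12 mm above the bar, so its top is 40 mm above the shelf when up. Moves down with the bar.
- bar_end (a point): Middle of the rear edge of the yellow bar's top face, at y = -270 mm in the track's frame; the bar runs from here along the centre line to y = +60 mm. At least 75 mm of bar lies free behind the caddy at the start. Moves down with the bar.
- caddy: Blue peg caddy, 150 mm long (y), 72 mm wide, 0.3 to 0.6 kg, axes as the track. Origin half-way along, at the runners' underside (5 mm above shelf). Front block y = 25 to 75 mm, underside 32 mm above shelf, with steel cup and pegs to about 100 mm; open window y = -15 to 25 mm. The tooth halts it at origin y = -32 mm of the track; it is past from +32 mm; the end stop halts it at +46 mm.
- push_face (a point): Centre of the rear face of the caddy's orange back plate, 75 mm behind the caddy's origin: the face to push along the track's +y. The plate is 72 mm wide and 12 mm thick and reaches from 32 to 67 mm above the shelf, so it passes 4 mm above the raised bar. It never gets as far as the tooth.
- peg_jar: Bystander: open stainless steel jar, 80 mm across, 100 mm high, origin at the centre of its underside.
- dish: Bystander: white ceramic dish, 110 mm across, 30 mm high, origin at the centre of its underside.
- brush: Bystander: green scrub brush, 130 x 55 mm, 67 mm high, bristles down, origin at the centre of its underside.
- softener: Bystander: blue bottle, 70 mm across, 170 mm high, origin at the centre of its underside.
- soap: Bystander: yellow bar of soap, 55 x 85 x 28 mm, origin at the centre of its underside.
- scoop_cup: Bystander: white plastic cup, 72 mm across, 70 mm high, origin at the centre of its underside.

How it is judged:
By the outcome, as a careful person would: the job done as asked, in the order asked, and still so for the second after the job is handed in, with the robot touching nothing.
It also fails if it takes over 42 s, if anything falls off the work surface, if the arm or the gripper's body presses on something with over 40 N, if the wrist force passes 120 N, or if a joint passes its speed limit or range.

## Working session

There is one attempt and no reset: what is moved stays moved. The work goes in short steps, Python scripts to look and compute and a tool call to move; the robot and the scene stay as the last step left them, time stands still between calls to the robot, and variables do not carry over. Pictures are saved under pics/ and viewed, about 8 in all and at most 12, crops included, and the job is handed in when it is done.

Besides the shell and the picture viewer there is one more tool, called by a JSON object that holds its "fn" and its "kwargs". send_rows: Moves the arm, as the interface text tells. Its arguments: {"type":"object","properties":{"series":{"type":"array"},"force":{"type":"number"}},"required":["series"]}

```bash
mkdir -p pics; ls; python3 - <<'E'
from bench import get_obs, imaging
import cv2,numpy as np
for n in("side","top"):
    p,d=imaging.camera(n); cv2.imwrite(f"pics/{n}0.png",p[:,:,::-1]); np.savez(f"{n}0.npz",p=p,d=d)
    print(n,imaging.camera_model(n))
print(get_obs())
E
```

```text
pics
side {'vertical_fov': 47.83587309647679, 'cx': 258.49031541624123, 'cy': 186.9854830128483, 'view': array([[-0.98002821, -0.19853955, -0.01125892,  0.55045699],
       [ 0.11948044, -0.63314597,  0.76475526, -0.12749019],
       [-0.1589627 ,  0.7481365 ,  0.6442225 , -1.17802704],
       [ 0.        ,  0.        ,  0.        ,  1.        ]])}
top {'vertical_fov': 43.59572559624858, 'cx': 254.78816466485387, 'cy': 184.6953062726391, 'view': array([[ 0.0080884 , -0.99994862,  0.00611054, -0.02710768],
       [ 0.99407409,  0.00870303,  0.10835568, -0.53785076],
       [-0.1084033 ,  0.0051979 ,  0.99409341, -1.49967522],
       [ 0.        ,  0.        ,  0.        ,  1.        ]])}
{'time_s': 0.1, 'joints': array([-1.23360818e+00,  4.91523623e-01,  1.55939058e+00,  9.93630955e-06,
        1.09167276e+00, -1.05578936e-01]), 'joint_velocities': array([ 0.00081271, -0.00174681, -0.00069088,  0.0012758 , -0.00162527,
       -0.00170225]), 'tau': array([ 2.69572527e-03, -6.13623977e+01, -2.58605826e+01,  6.93962350e-02,
        4.70320252e-02, -5.35945594e-05]), 'position': array([ 0.26774132, -0.5645174 ,  0.21410434]), 'orientation': array([-0.4448786 ,  1.97714533, -1.9751427 ]), 'ft_force': array([ 0.70425915,  0.45120488, -0.08384518]), 'torque': array([-0.03572129,  0.01044929,  0.00616064]), 'gripper_width': 0.09498892044069467}
```

View pics/top0.png

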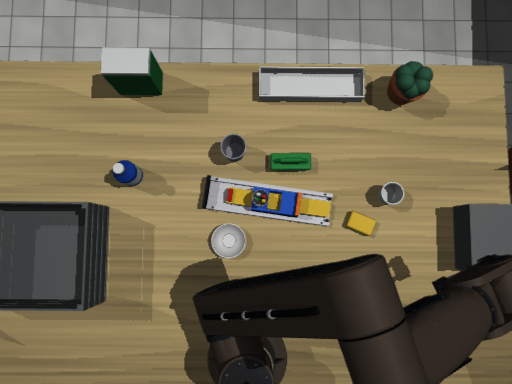

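View pics/side0.png

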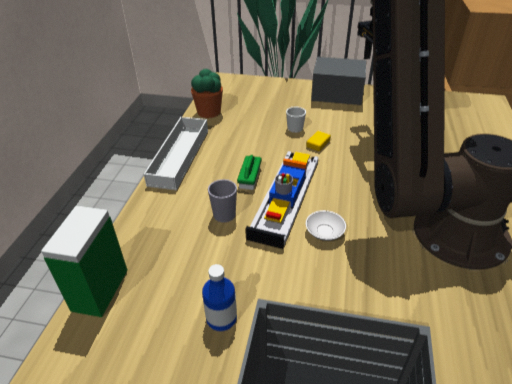

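The top view shows the track running from its rear end at about (332,208) to the black stop at (208,193). The orange plate is at about (298,204), the red tooth at (229,196) and the free bar at about (316,207). The soap at (361,223) is near the rear end. In the side view the plate is at about (297,158) and the tooth at (274,211).

```bash
cat > h.py <<'E'
import numpy as np,cv2
from bench import get_obs, imaging
from scipy.spatial.transform import Rotation as R
def ray(n,u,v):
    m=imaging.camera_model(n); f=192/np.tan(np.radians(m["vertical_fov"]/2)); V=m["view"]
    Rm,t=V[:3,:3],V[:3,3]
    d=np.array([(u-m["cx"])/f,-(v-m["cy"])/f,-1.])
    return -Rm.T@t, Rm.T@d
def onz(n,u,v,z):
    o,d=ray(n,u,v); return o+d*(z-o[2])/d[2]
def pt(n,u,v,dep):
    o,d=ray(n,u,v); return o+d*dep
def two(a,b):
    (o1,d1),(o2,d2)=ray("top",*a),ray("side",*b)
    s=np.linalg.lstsq(np.c_[d1,-d2],o2-o1,rcond=None)[0]
    p,q=o1+d1*s[0],o2+d2*s[1]; return (p+q)/2,np.linalg.norm(p-q)
RNG={"yellow":((20,150,120),(32,255,255)),"orange":((6,150,120),(17,255,255)),"red":((0,170,100),(4,255,255)),"blue":((105,150,60),(125,255,255))}
def blobs(p,c,box,amin=10):
    h=cv2.cvtColor(p,cv2.COLOR_RGB2HSV); m=cv2.inRange(h,*RNG[c]); k=np.zeros_like(m); x0,y0,x1,y1=box; k[y0:y1,x0:x1]=255
    n,l,s,ce=cv2.connectedComponentsWithStats(m&k)
    return [(s[i],ce[i],l==i) for i in range(1,n) if s[i][4]>=amin]
E
python3 - <<'E'
from h import *
np.set_printoptions(precision=4,suppress=True)
B={"top":(195,170,345,230),"side":(240,145,325,250)}
for n in B:
    z=np.load(n+"0.npz");p,d=z["p"],z["d"]
    for c in RNG:
        for s,ce,m in blobs(p,c,B[n]):
            ys,xs=np.nonzero(m); P=np.array([pt(n,x,y,d[y,x]) for x,y in zip(xs,ys)])
            r=cv2.minAreaRect(np.c_[xs,ys].astype(np.float32))
            print(n,c,s,ce,"rect",np.round(cv2.boxPoints(r)).astype(int).tolist(),"depth med",np.median(P,0),"z95",np.percentile(P[:,2],95))
    im=p[B[n][1]:B[n][3],B[n][0]:B[n][2]]
    cv2.imwrite(f"pics/{n}0c.png",cv2.resize(im[:,:,::-1],None,fx=5,fy=5,interpolation=cv2.INTER_CUBIC))
E
```

```text
top yellow [226 188  25  17 212] [238.8538 195.8679] rect [[226, 202], [228, 187], [250, 190], [248, 205]] depth med [0.502  0.0274 0.027 ] z95 0.032743404979629534
top yellow [268 193  11  16 132] [272.7652 200.5303] rect [[267, 208], [270, 192], [279, 194], [276, 209]] depth med [ 0.4894 -0.0806  0.0268] z95 0.03292280186664874
top yellow [262 199   4   3  10] [263.2 200. ] rect [[262, 201], [262, 199], [265, 199], [265, 201]] depth med [ 0.4843 -0.0475  0.0977] z95 0.1006711963598141
top yellow [300 198  30  19 437] [314.5286 207.0892] rect [[299, 212], [301, 198], [330, 202], [328, 217]] depth med [ 0.4685 -0.2137  0.0276] z95 0.03329319991191961
top orange [295 193   7  22  86] [298.0233 203.686 ] rect [[295, 214], [298, 193], [301, 193], [299, 214]] depth med [ 0.4765 -0.1566  0.0664] z95 0.07037211461739007
top red [227 189   6  12  46] [229.7391 194.6304] rect [[227, 200], [229, 189], [233, 189], [231, 201]] depth med [0.5037 0.0556 0.0387] z95 0.04331478304645375
top blue [251 187  46  29 530] [279.5509 202.3698] rect [[251, 209], [254, 187], [297, 193], [294, 215]] depth me
[... 342 characters left out ...]
.4686 -0.2334  0.0298] z95 0.064764329775142
side yellow [268 200  19  22 213] [277.7793 207.7136] rect [[265, 215], [272, 197], [288, 203], [281, 222]] depth med [0.5011 0.0216 0.0299] z95 0.0329303375199405
side orange [283 158  24   8  80] [293.8  161.85] rect [[283, 161], [283, 158], [306, 162], [305, 166]] depth med [ 0.4824 -0.1525  0.0669] z95 0.07022474373961997
side red [266 212  14   6  46] [272.913  214.3913] rect [[266, 214], [267, 211], [280, 214], [279, 217]] depth med [0.5078 0.0629 0.0411] z95 0.04432997924232501
side blue [269 165  36  42 522] [289.0498 184.0766] rect [[266, 201], [282, 160], [307, 170], [290, 211]] depth med [ 0.4745 -0.0561  0.0506] z95 0.05437461974906617
```

View pics/top0c.png

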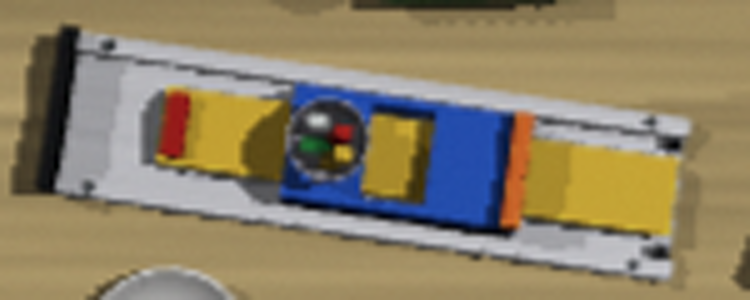

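The crop shows the bar free behind the plate, from about (301,205) to (330,208), and nothing in the channel.

```bash
python3 - <<'E'
from h import *
np.set_printoptions(precision=4,suppress=True)
plate=two((298.0,203.7),(294.8,161.9)); print("plate top 2view",plate)
print("tooth z=.040 top",onz("top",229.9,194.8,.04),"2view",two((229.9,194.8),(273,213.3)))
print("bar_end",onz("top",330,208.4,.028))
# black stop corners/track rear corners from crop px
px=lambda x,y:(195+x/5,170+y/5)
for nm,q,z in(("stopTopA",(66,30),.045),("stopTopB",(46,190),.045),("rearA",(690,120),.019),("rearB",(668,275),.019),("frontA",(80,37),.019),("frontB",(60,195),.019)): print(nm,onz("top",*px(*q),z))
z=np.load("top0.npz");d=z["d"]
P=np.array([pt("top",x,y,d[y,x]) for y in range(130,165) for x in range(215,252)]);P=P[P[:,2]>.07];print("jar",P.min(0),P.max(0))
P=np.array([pt("top",x,y,d[y,x]) for y in range(185,212) for x in range(245,280)]);P=P[P[:,2]>.07];print("cup",P.min(0),P.max(0))
o=get_obs(); print("tool axes cols\n",R.from_rotvec(o["orientation"]).as_matrix())
E
```

```text
plate top 2view (array([ 0.4775, -0.1569,  0.0628]), np.float64(0.002558243250780472))
tooth z=.040 top [0.5041 0.0557 0.04  ] 2view (array([0.5067, 0.056 , 0.0387]), np.float64(0.004844147884139606))
bar_end [ 0.4646 -0.2619  0.028 ]
stopTopA [0.5627 0.1248 0.045 ]
stopTopB [0.4615 0.1354 0.045 ]
rearA [ 0.5114 -0.2734  0.019 ]
rearB [ 0.4123 -0.2584  0.019 ]
frontA [0.5615 0.1181 0.019 ]
frontB [0.4599 0.129  0.019 ]Traceback (most recent call last):
  File "<stdin>", line 10, in <module>
  File "h.py", line 12, in pt
    o,d=ray(n,u,v); return o+d*dep
        ~~~^^^^^^^
  File "h.py", line 5, in ray
    m=imaging.camera_model(n); f=192/np.tan(np.radians(m["vertical_fov"]/2)); V=m["view"]
ValueError: time passes only in moves, steps and waits
```

```bash
python3 - <<'E'
s=open('h.py').read()
s=s.replace("def ray","import functools\n@functools.lru_cache\ndef cm(n): return imaging.camera_model(n)\ndef ray").replace("m=imaging.camera_model(n)","m=cm(n)")
s+='''
O=np.array([.497,.0065]);U=np.array([.124,.9923]);L=np.array([U[1],-U[0]])
def trk(p): q=np.asarray(p)[:2]-O; return np.array([q@L,q@U])   # track x (right), y
def wrld(x,y): return O+x*L+y*U
'''
open('h.py','w').write(s)
E
python3 - <<'E'
from h import *
np.set_printoptions(precision=4,suppress=True)
d=np.load("top0.npz")["d"]
P=np.array([pt("top",x,y,d[y,x]) for y in range(130,165) for x in range(215,252)]);P=P[P[:,2]>.07];print("jar",P.min(0),P.max(0), trk(P.mean(0)))
P=np.array([pt("top",x,y,d[y,x]) for y in range(185,212) for x in range(245,280)]);P=P[P[:,2]>.07];print("cup",trk(P.min(0)),trk(P.max(0)))
o=get_obs(); M=R.from_rotvec(o["orientation"]).as_matrix(); print(M)
print("goal", wrld(0,-.215), "tool shift to above",M.T@(np.r_[wrld(0,-.215),.12]-o["position"]))
for y in (-.215,-.04): print(wrld(0,y))
E
```

```text
jar [ 0.3723 -0.0146  0.0707] [0.6905 0.0858 1.5493] [0.1487 0.0587]
cup [-0.1151 -0.0845] [ 0.0237 -0.0177]
[[-0.9036 -0.0003  0.4284]
 [-0.4284  0.0009 -0.9036]
 [-0.0001 -1.     -0.001 ]]
goal [ 0.4703 -0.2068] tool shift to above [-0.3363  0.0944 -0.2363]
[ 0.4703 -0.2068]
[ 0.492  -0.0332]
```

{"fn": "send_rows", "kwargs": {"series": [[[0, 0.071, 0, -0.03, 0.005, -0.0208, 0], [0, 0.142, 0, -0.06, 0.01, -0.0416, 0], [0, 0.213, 0, -0.09, 0.015, -0.0624, 0], [0, 0.284, 0, -0.12, 0.02, -0.0832, 0], [0, 0.355, 0, -0.15, 0.025, -0.104, 0], [0, 0.426, 0, -0.18, 0.03, -0.1248, 0], [0, 0.497, 0, -0.21, 0.035, -0.1456, 0], [0, 0.567, 0, -0.24, 0.04, -0.1664, 0]]], "force": 30}}

```text
time_s: 0.77
position: [0.4138, -0.3099, 0.1743]
orientation: [-0.138, -2.155, 2.155]
ft_force: [0.7, 0.1, 0.1]
gripper_width: 0.0472
```

```bash
cat > st.py <<'E'
import sys
from h import *
np.set_printoptions(precision=4,suppress=True)
o=get_obs(); M=R.from_rotvec(o["orientation"]).as_matrix()
print(o["time_s"],o["position"],"track",trk(o["position"]),"F",o["ft_force"],"w",o["gripper_width"]);print(M)
if len(sys.argv)>2:
    g=np.r_[wrld(0,float(sys.argv[1])),float(sys.argv[2])]; print("shift",M.T@(g-o["position"]))
    a=-np.r_[U,0]; print("yaw err turn about tool y",np.arctan2((M.T@a)[0],(M.T@a)[2]))
E
python3 st.py -.222 .12
```

```text
0.7667 [ 0.4138 -0.3099  0.1743] track [-0.0433 -0.3242] F [0.6986 0.0675 0.1263] w 0.047227726864660056
[[-0.9918 -0.0002 -0.1277]
 [ 0.1277  0.0001 -0.9918]
 [ 0.0002 -1.     -0.0001]]
shift [-0.0429  0.0543 -0.1024]
yaw err turn about tool y -0.0036853716909702994
```

{"fn": "send_rows", "kwargs": {"series": [[[0, 0, 0, -0.0145, 0.008, -0.034, 0], [0, 0, 0, -0.029, 0.016, -0.068, 0], [0, 0, 0, -0.043, 0.024, -0.102, 0], [0, -0.0037, 0, -0.043, 0.04, -0.102, 0], [0, -0.0037, 0, -0.043, 0.054, -0.102, 0], [0, -0.0037, 0, -0.043, 0.054, -0.102, 0], [0, -0.0037, 0, -0.043, 0.054, -0.102, 0]]]}}

```text
time_s: 1.35
position: [0.4685, -0.2155, 0.1203]
orientation: [-0.129, -2.159, 2.158]
ft_force: [0.4, -0.1, 0.8]
gripper_width: 0.0023
```

```bash
python3 st.py -.222 .035; python3 - <<'E'
from h import *
p,d=imaging.camera("top");cv2.imwrite("pics/t1.png",cv2.resize(p[150:270,190:390,::-1],None,fx=2,fy=2))
q,d=imaging.camera("side");cv2.imwrite("pics/s1.png",np.vstack([cv2.resize(p[150:250,190:350,::-1],None,fx=4,fy=4)[:300],cv2.resize(q[90:170,240:400,::-1],None,fx=4,fy=4)[:300]]))
E
```

```text
1.35 [ 0.4685 -0.2155  0.1203] track [-0.0008 -0.2238] F [ 0.4172 -0.0779  0.8138] w 0.002308938848435498
[[-0.9928 -0.0014 -0.1201]
 [ 0.1201  0.0008 -0.9928]
 [ 0.0015 -1.     -0.0006]]
shift [-0.0009  0.0853 -0.0018]
yaw err turn about tool y 0.003923727062084877
```

View pics/s1.png

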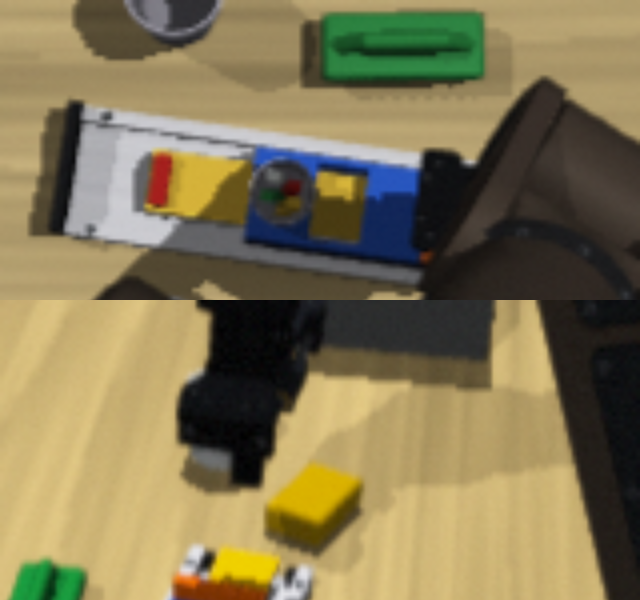

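The top view shows the gripper's long side along the track, centred on it behind the caddy, with its front edge well short of the cup. In the side crop the path down to the bar is clear.

{"fn": "send_rows", "kwargs": {"series": [[[0, 0.004, 0, -0.001, 0.025, -0.001, 0], [0, 0.004, 0, -0.001, 0.05, -0.001, 0], [0, 0.004, 0, -0.001, 0.065, -0.001, 0], [0, 0.004, 0, -0.001, 0.075, -0.001, 0], [0, 0.004, 0, -0.001, 0.085, -0.001, 0], [0, 0.004, 0, -0.001, 0.085, -0.001, 0]]]}}

```text
time_s: 1.95
position: [0.4695, -0.215, 0.0348]
orientation: [-0.134, -2.157, 2.156]
ft_force: [-0.4, 0.2, -0.1]
gripper_width: 0.0004
```

{"fn": "send_rows", "kwargs": {"series": [[[0, 0, 0, 0, 0.004, 0, 0], [0, 0, 0, 0, 0.008, 0, 0], [0, 0, 0, 0, 0.011, 0, 0], [0, 0, 0, 0, 0.014, 0, 0], [0, 0, 0, 0, 0.014, 0, 0], [0, 0, 0, 0, 0.014, 0, 0]]]}}

```text
time_s: 2.45
position: [0.4703, -0.2152, 0.022]
orientation: [-0.136, -2.157, 2.159]
ft_force: [0.3, -1.7, 4.5]
gripper_width: 0.0005
```

```bash
python3 st.py -.19 .016
```

```text
2.45 [ 0.4703 -0.2152  0.022 ] track [ 0.0009 -0.2233] F [ 0.2932 -1.6931  4.5404] w 0.000475609934832951
[[-0.9923  0.0012 -0.1241]
 [ 0.1241 -0.0009 -0.9923]
 [-0.0013 -1.      0.0007]]
shift [ 0.001   0.006  -0.0333]
yaw err turn about tool y -0.00012687863816659663
```

{"fn": "send_rows", "kwargs": {"series": [[[0, 0, 0, 0, 0.002, 0, 0], [0, 0, 0, 0, 0.004, 0, 0], [0, 0, 0, 0, 0.006, 0, 0], [0, 0, 0, 0, 0.007, 0, 0], [0, 0, 0, 0, 0.007, 0, 0]]]}}

```text
time_s: 2.87
position: [0.4703, -0.2152, 0.0151]
orientation: [-0.136, -2.157, 2.159]
ft_force: [-0.5, -1.9, 7.0]
gripper_width: 0.0003
```

```bash
python3 st.py -.19 .015; python3 - <<'E'
from h import *
p,d=imaging.camera("side");b=blobs(p,"red",(240,190,325,240))[0]
print("tooth",b[0],b[1],[np.median(pt("side",x,y,d[y,x])[2]) for x,y in zip(*np.nonzero(b[2])[::-1])][::5])
E
```

```text
2.8667 [ 0.4703 -0.2152  0.0151] track [ 0.001  -0.2233] F [-0.4892 -1.9383  6.9993] w 0.0002786753315052971
[[-0.9923  0.0013 -0.1241]
 [ 0.1241 -0.001  -0.9923]
 [-0.0014 -1.      0.0008]]
shift [ 0.001   0.0001 -0.0333]
yaw err turn about tool y -0.00014690388028288105
tooth [267 215  13   7  57] [272.9122807  218.22807018] [np.float64(0.028855621194477044), np.float64(0.030288877220915444), np.float64(0.030203368907409045), np.float64(0.026349285409246193), np.float64(0.02746053116139735), np.float64(0.030470335623317468), np.float64(0.024748555253846005), np.float64(0.025175413479425646), np.float64(0.027800159262456936), np.float64(0.017020132093738094), np.float64(0.02344532803744659), np.float64(0.022051173467908747)]
```

The bar is about 13 mm down, and the tooth reads lower as well. Next I slide forward to the plate.

{"fn": "send_rows", "kwargs": {"series": [[[0, 0, 0, 0, 0.001, -0.003, 0], [0, 0, 0, 0, 0.001, -0.008, 0], [0, 0, 0, 0, 0.001, -0.013, 0], [0, 0, 0, 0, 0.001, -0.018, 0], [0, 0, 0, 0, 0.001, -0.023, 0], [0, 0, 0, 0, 0.001, -0.027, 0], [0, 0, 0, 0, 0.001, -0.03, 0], [0, 0, 0, 0, 0.001, -0.03, 0]]]}}

```text
time_s: 3.58
position: [0.4742, -0.1852, 0.0144]
orientation: [-0.136, -2.157, 2.159]
ft_force: [1.6, -0.2, 7.7]
gripper_width: 0.0006
```

{"fn": "send_rows", "kwargs": {"series": [[[0, 0, 0, 0, 0, -0.003, 0], [0, 0, 0, 0, 0, -0.006, 0], [0, 0, 0, 0, 0, -0.009, 0], [0, 0, 0, 0, 0, -0.012, 0], [0, 0, 0, 0, 0, -0.015, 0], [0, 0, 0, 0, 0, -0.018, 0], [0, 0, 0, 0, 0, -0.02, 0], [0, 0, 0, 0, 0, -0.02, 0]]]}}

```text
time_s: 4.25
position: [0.4768, -0.1657, 0.0144]
orientation: [-0.137, -2.157, 2.16]
ft_force: [0.6, -2.8, 8.0]
gripper_width: -0.0
```

```bash
cat > cad.py <<'E'
from h import *
import sys
np.set_printoptions(precision=4,suppress=True)
p,d=imaging.camera("side")
for c in("orange","blue","red"):
    for b in blobs(p,c,(225,145,325,250),6): 
        ys,xs=np.nonzero(b[2]); P=np.array([pt("side",x,y,d[y,x]) for x,y in zip(xs,ys)]); T=np.array([trk(q) for q in P])
        print(c,b[0],"trk med",np.median(T,0),"y5/95",np.percentile(T[:,1],[5,95]),"z95",np.percentile(P[:,2],95))
cv2.imwrite(sys.argv[1],cv2.resize(p[90:270,210:350,::-1],None,fx=3,fy=3))
E
python3 st.py -.10 .014; python3 cad.py pics/c1.png
```

```text
4.25 [ 0.4768 -0.1657  0.0144] track [ 0.0013 -0.1733] F [ 0.5525 -2.8241  7.9556] w -1.195960922181831e-05
[[-0.9923  0.0021 -0.1239]
 [ 0.1239 -0.0014 -0.9923]
 [-0.0023 -1.      0.0012]]
shift [ 0.0013  0.0003 -0.0733]
yaw err turn about tool y 5.934593777499958e-05
orange [269 215  12   3  14] trk med [-0.0011  0.0485] y5/95 [0.0394 0.0526] z95 0.03082125700106964
blue [268 166  37  43 526] trk med [-0.0132 -0.0572] y5/95 [-0.139 -0.011] z95 0.05442502648804856
red [267 216  14   6  58] trk med [0.0035 0.0579] y5/95 [0.0514 0.0608] z95 0.030056342560925424
```

View pics/c1.png

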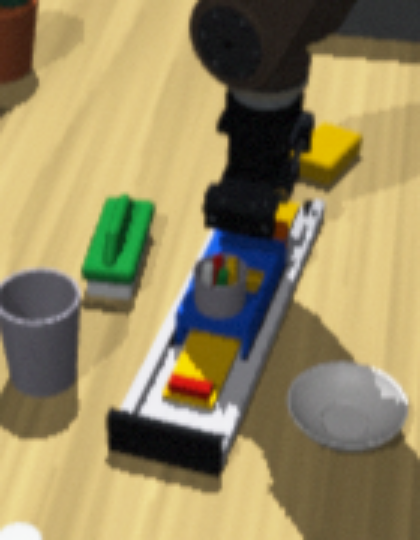

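Side view: the fingers are against the plate and the bar is still down (tooth top about 29 mm, crop px (190,385)). The caddy's front edge has moved about 1 cm. I keep pushing.

{"fn": "send_rows", "kwargs": {"series": [[[0, 0, 0, 0, 0, -0.004, 0], [0, 0, 0, 0, 0, -0.009, 0], [0, 0, 0, 0, 0, -0.014, 0], [0, 0, 0, 0, 0, -0.019, 0], [0, 0, 0, 0, 0, -0.024, 0], [0, 0, 0, 0, 0, -0.029, 0], [0, 0, 0, 0, 0, -0.033, 0], [0, 0, 0, 0, 0, -0.036, 0]]]}}

```text
time_s: 4.97
position: [0.4812, -0.13, 0.0144]
orientation: [-0.137, -2.157, 2.16]
ft_force: [-0.7, -6.8, 7.9]
gripper_width: 0.0003
```

{"fn": "send_rows", "kwargs": {"series": [[[0, 0, 0, 0.0005, 0.0005, -0.004, 0], [0, 0, 0, 0.001, 0.0005, -0.009, 0], [0, 0, 0, 0.001, 0.0005, -0.014, 0], [0, 0, 0, 0.001, 0.0005, -0.019, 0], [0, 0, 0, 0.001, 0.0005, -0.024, 0], [0, 0, 0, 0.001, 0.0005, -0.029, 0], [0, 0, 0, 0.001, 0.0005, -0.033, 0], [0, 0, 0, 0.001, 0.0005, -0.036, 0]]]}}

```text
time_s: 5.63
position: [0.485, -0.0944, 0.0142]
orientation: [-0.138, -2.157, 2.16]
ft_force: [-2.6, -10.5, 12.4]
gripper_width: 0.0003
```

```bash
python3 st.py -.048 .014; python3 cad.py pics/c2.png
```

```text
5.6333 [ 0.485  -0.0944  0.0142] track [ 0.0006 -0.1017] F [ -2.624  -10.4865  12.3631] w 0.00025620122796478405
[[-0.9923  0.003  -0.1239]
 [ 0.1239 -0.0018 -0.9923]
 [-0.0031 -1.      0.0014]]
shift [ 0.0006  0.0001 -0.0537]
yaw err turn about tool y 0.00013692137559492915
blue [261 181  39  45 587] trk med [-0.0148  0.0134] y5/95 [-0.0651  0.0601] z95 0.05456820396508271
```

View pics/c2.png

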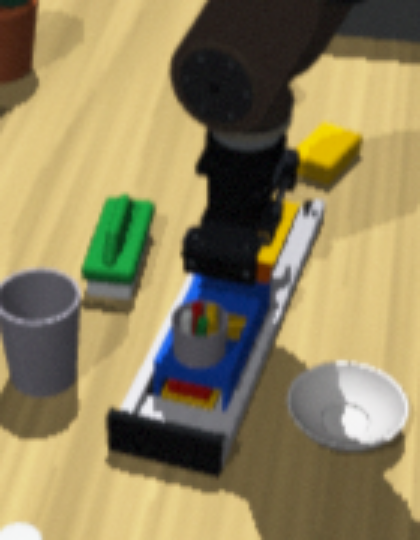

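```bash
python3 - <<'E'
from h import *
p,d=imaging.camera("top")
q,_=imaging.camera("side")
a=cv2.resize(p[175:225,195:295,::-1],None,fx=6,fy=6,interpolation=cv2.INTER_CUBIC)
b=cv2.resize(q[185:250,240:340,::-1],None,fx=6,fy=4,interpolation=cv2.INTER_CUBIC)
cv2.imwrite("pics/c3.png",np.vstack([a,b]))
o=get_obs();print(o["ft_force"],o["position"])
for b in blobs(p,"blue",(195,170,345,230)):
    ys,xs=np.nonzero(b[2]); T=np.array([trk(pt("top",x,y,d[y,x])) for x,y in zip(xs,ys)]);print(b[0],np.percentile(T[:,1],[1,5,95,99]))
E
```

```text
[ 0.84941896 -3.22757831 13.17049249] [ 0.48500855 -0.09414578  0.01418749]
[229 184  23   8  72] [-0.01449915 -0.00849951  0.05337559  0.05605588]
[238 202   4   4  11] [0.01046998 0.01070076 0.02037756 0.02054559]
[242 207   8   3  10] [-0.01601594 -0.01589103  0.00510987  0.00624619]
```

View pics/c3.png

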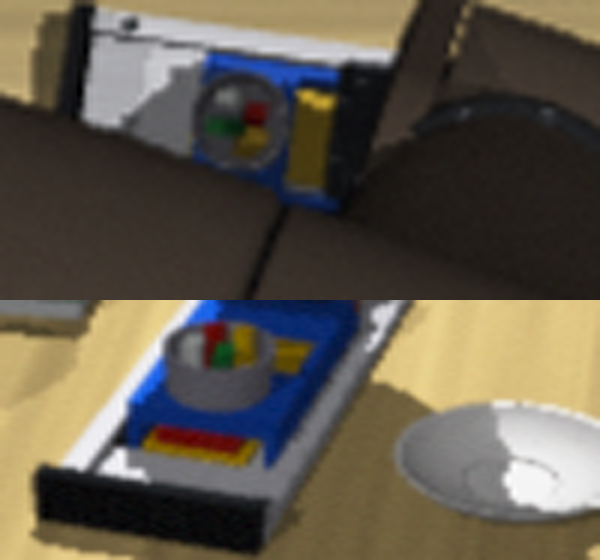

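The caddy's front block now covers the tooth in the top view (front edge at track y about 0.057), and the side view shows the tooth still down under the block. There is no jam. I push the remaining ~56 mm.

{"fn": "send_rows", "kwargs": {"series": [[[0, 0, 0, 0, 0, -0.004, 0], [0, 0, 0, 0, 0, -0.008, 0], [0, 0, 0, 0, 0, -0.013, 0], [0, 0, 0, 0, 0, -0.018, 0], [0, 0, 0, 0, 0, -0.023, 0], [0, 0, 0, 0, 0, -0.028, 0], [0, 0, 0, 0, 0, -0.032, 0], [0, 0, 0, 0, 0, -0.034, 0]]]}}

```text
time_s: 6.45
position: [0.4892, -0.0606, 0.0142]
orientation: [-0.137, -2.157, 2.16]
ft_force: [-2.0, -12.2, 14.2]
gripper_width: 0.0006
```

{"fn": "send_rows", "kwargs": {"series": [[[0, 0, 0, 0, 0, -0.003, 0], [0, 0, 0, 0, 0, -0.007, 0], [0, 0, 0, 0, 0, -0.011, 0], [0, 0, 0, 0, 0, -0.014, 0], [0, 0, 0, 0, 0, -0.017, 0], [0, 0, 0, 0, 0, -0.019, 0], [0, 0, 0, 0, 0, -0.02, 0], [0, 0, 0, 0, 0, -0.02, 0]]]}}

```text
time_s: 7.12
position: [0.4916, -0.0409, 0.0142]
orientation: [-0.137, -2.157, 2.16]
ft_force: [-2.0, -8.2, 13.5]
gripper_width: 0.0002
```

```bash
python3 st.py -.046 .014; python3 cad.py pics/c4.png;  python3 - <<'E'
from h import *
p,d=imaging.camera("top")
for b in blobs(p,"blue",(195,170,345,230)):
    ys,xs=np.nonzero(b[2]); T=np.array([trk(pt("top",x,y,d[y,x])) for x,y in zip(xs,ys)]);print(b[0],np.percentile(T[:,1],[1,5,95,99]))
E
```

```text
7.1167 [ 0.4916 -0.0409  0.0142] track [ 0.0005 -0.0477] F [-1.985  -8.2232 13.4963] w 0.00020286518051407986
[[-0.9923  0.0026 -0.1238]
 [ 0.1238 -0.0013 -0.9923]
 [-0.0027 -1.      0.001 ]]
shift [ 0.0005  0.0002 -0.0017]
yaw err turn about tool y 0.0001589867396781224
blue [255 193  40  41 592] trk med [-0.0153  0.0573] y5/95 [-0.0098  0.1146] z95 0.054652104725906724
[212 182  22   7  73] [0.03963541 0.04737392 0.10714517 0.10969548]
[210 198  20   9  74] [0.04948382 0.05360713 0.10815791 0.10930075]
```

View pics/c4.png

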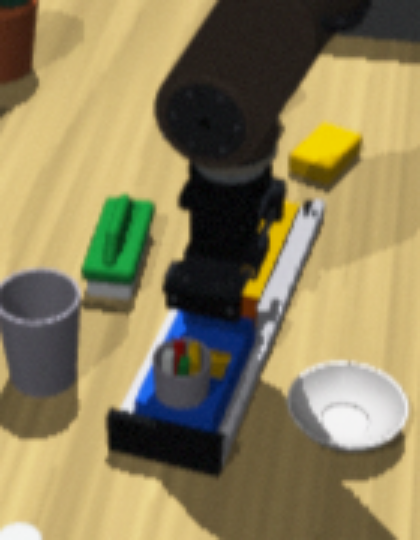

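The side view shows the caddy's front about 1 cm short of the black stop, with its origin at about +36 mm. I push 3 mm more for margin, back off 8 mm with the bar held down, then rise.

{"fn": "send_rows", "kwargs": {"series": [[[0, 0, 0, 0, 0, -0.001, 0], [0, 0, 0, 0, 0, -0.002, 0], [0, 0, 0, 0, 0, -0.003, 0], [0, 0, 0, 0, 0, -0.003, 0], [0, 0, 0, 0, 0, 0, 0], [0, 0, 0, 0, 0, 0.003, 0], [0, 0, 0, 0, 0, 0.005, 0], [0, 0, 0, 0, 0, 0.005, 0]]]}}

```text
time_s: 7.88
position: [0.491, -0.0448, 0.0142]
orientation: [-0.138, -2.158, 2.158]
ft_force: [1.2, 4.4, 14.5]
gripper_width: 0.0003
```

```bash
python3 st.py; python3 - <<'E'
from h import *
p,d=imaging.camera("top")
for b in blobs(p,"blue",(195,170,345,230)):
    ys,xs=np.nonzero(b[2]); T=np.array([trk(pt("top",x,y,d[y,x])) for x,y in zip(xs,ys)]);print(b[0],np.percentile(T[:,1],[1,5,95,99]))
E
```

```text
7.8833 [ 0.491  -0.0448  0.0142] track [ 0.0004 -0.0516] F [ 1.1954  4.4162 14.5084] w 0.00028841140811401657
[[-0.9922  0.0026 -0.1246]
 [ 0.1246 -0.0001 -0.9922]
 [-0.0026 -1.     -0.0003]]
[211 181  24   8  78] [0.01904148 0.04303048 0.11026717 0.11310768]
[209 198  23   9  78] [0.04331363 0.04733316 0.11086269 0.11194777]
```

Front at 0.113, so the origin is at about +38 mm. Now I rise smoothly and move back away.

{"fn": "send_rows", "kwargs": {"series": [[[0, 0, 0, 0, -0.003, 0, 0], [0, 0, 0, 0, -0.006, 0, 0], [0, 0, 0, 0, -0.01, 0, 0], [0, 0, 0, 0, -0.014, 0, 0], [0, 0, 0, 0, -0.02, 0, 0], [0, 0, 0, 0, -0.035, 0.005, 0], [0, 0, 0, 0, -0.06, 0.01, 0], [0, 0, 0, 0, -0.09, 0.01, 0]]]}}

```text
time_s: 8.6
position: [0.4876, -0.0552, 0.1031]
orientation: [-0.131, -2.156, 2.155]
ft_force: [0.2, 0.8, -0.1]
gripper_width: 0.0002
```

{"fn": "send_rows", "kwargs": {"series": [[[0, 0, 0, 0, -0.03, 0.02, 0], [0, 0, 0, 0, -0.05, 0.05, 0], [0, 0, 0, 0, -0.06, 0.08, 0], [0, 0, 0, 0, -0.06, 0.115, 0], [0, 0, 0, 0, -0.06, 0.15, 0], [0, 0, 0, 0, -0.06, 0.185, 0], [0, 0, 0, 0, -0.06, 0.22, 0], [0, 0, 0, 0, -0.06, 0.24, 0]]]}}

```text
time_s: 9.27
position: [0.458, -0.2959, 0.1632]
orientation: [-0.136, -2.156, 2.156]
ft_force: [0.8, 0.2, 0.8]
gripper_width: 0.0002
```

{"fn": "send_rows", "kwargs": {"series": [[[0, 0, 0, 0.03, 0, 0.02, 0], [0, 0, 0, 0.06, 0, 0.04, 0], [0, 0, 0, 0.06, 0, 0.04, 0], [0, 0, 0, 0.06, 0, 0.04, 0]]]}}

```text
time_s: 9.6
position: [0.3931, -0.3258, 0.1633]
orientation: [-0.137, -2.156, 2.155]
ft_force: [-0.2, -0.1, -0.5]
gripper_width: 0.0002
```

```bash
python3 st.py; python3 cad.py pics/c5.png; python3 - <<'E'
from h import *
p,d=imaging.camera("top"); q,_=imaging.camera("side")
p0=np.load("top0.npz")["p"]
for c in RNG:
  for b in blobs(p,c,(195,170,345,230)):
    ys,xs=np.nonzero(b[2]); P=np.array([pt("top",x,y,d[y,x]) for x,y in zip(xs,ys)]);T=np.array([trk(a) for a in P]);print(c,b[0],np.median(T,0),np.percentile(T[:,1],[2,98]),"z",np.median(P[:,2]))
a=cv2.resize(p[130:250,190:390,::-1],None,fx=3,fy=3,interpolation=cv2.INTER_CUBIC)[:,:600]
b=cv2.resize(q[140:250,220:360,::-1],None,fx=4,fy=2.2*240/242,interpolation=cv2.INTER_CUBIC)
b=cv2.copyMakeBorder(b,0,0,0,40,cv2.BORDER_CONSTANT)[:240]
cv2.imwrite("pics/fin.png",np.vstack([a,b]))
E
```

```text
9.6 [ 0.3931 -0.3258  0.1633] track [-0.0619 -0.3427] F [-0.2102 -0.0814 -0.532 ] w 0.00019441633313443295
[[-0.9919 -0.0006 -0.1271]
 [ 0.1271  0.0006 -0.9919]
 [ 0.0007 -1.     -0.0005]]
orange [271 185  25  10 117] trk med [ 0.0041 -0.0237] y5/95 [-0.0298 -0.0198] z95 0.0703041319649312
blue [255 193  39  41 627] trk med [-0.0132  0.0339] y5/95 [-0.0143  0.1172] z95 0.05432606431088144
red [268 205   3   3   7] trk med [0.0063 0.0869] y5/95 [0.0858 0.0884] z95 0.10179099110123256
yellow [226 188  12  15  55] [0.00314534 0.03919992] [0.03269223 0.05659252] z 0.02744089568868091
yellow [ 257  192   73   25 1091] [-0.00066887 -0.15211597] [-0.26263354 -0.04092935] z 0.02733591613923081
yellow [218 194   4   3  10] [-0.00865067  0.07882331] [0.07578873 0.08255534] z 0.09660524206572985
orange [252 187   6  23  86] [-0.00347793 -0.02998231] [-0.03576139 -0.024612  ] z 0.06649821863845717
red [227 189   6  12  49] [0.00076467 0.05160678] [0.04504487 0.05727149] z 0.040706075053644764
blue [208 181  47  30 568] [-0.00572475  0.0148318 ] [-0.02159186  0.11083111] z 0.04855267866097002
```

View pics/fin.png

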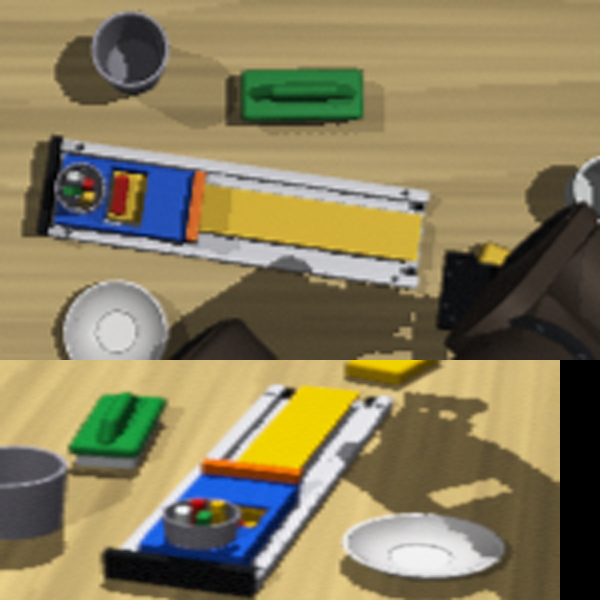

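The top view shows the red tooth standing in the caddy's window, at about (120,195) in the picture. Its top measures 40.7 mm and the bar 27 mm, so the bar is fully up. The caddy sits at about +38 to +39 mm, the bystanders are where they were, and the arm is clear.

```bash
python3 -c "
from bench import job; print(job.sign_off())"
```

```text
the job is handed in; nothing more can be done
None
```

The caddy is locked past the catch tooth and the job is handed in, finished after about 10 s of robot time. I pressed the bar down about 14 mm with the shut fingertips and slid the caddy about 135 mm by its back plate. I then backed off with the bar still held down, and lifted away.

**Last checks:**
- **Catch:** the top camera's depth puts the tooth top at 40.7 mm and the bar at 27 mm. The bar is fully up and the tooth stands in the window.
- **Caddy:** its origin is at about +36 to +39 mm (the tooth is passed at +32 mm, the stop is at +46 mm). It was sitting flat.
- **Bystanders:** the jar, brush and dish look unmoved in the final picture. The soap and cup were partly hidden or cut off by the edge of that picture, and the bottle was outside it. The arm's path did not go near the bottle.
- **Forces:** the highest wrist reading I saw was about 19 N, well under the limit.

**Disagreements:** the side camera read positions along the track about 4 to 8 mm further forward than the top camera, so I relied on the top view for the final position. Where both views measured the same point (plate, tooth), their rays missed each other by 3 to 5 mm. No check failed.

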